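# Pack the blue repair set into the shadow-foam caddy

## Task

The next surfboard to mend needs the blue set: put the blue-lidded resin jar, the blue-capped hardener bottle, the blue-handled hand sander and the roll of blue masking tape into the grey caddy, each standing or lying flat, centred on the yellow outline of its own shape (large disc for the jar, small disc for the bottle, rectangle for the sander with its long side along the rectangle's, ring for the tape). Leave the red-lidded jar and the red-handled sander where they are on the bench.

Things in the scene. Friction and masses are not known exactly. Their poses are not given: they have to be found in the camera images.
- jar_blue_mid (a point): Resin jar of the blue set: white round jar with a wide blue screw lid and a blue band, 54 mm across and 62 mm tall, upright. Point at its centre (31 mm above its foot), z up.
- bottle_blue_mid (a point): Hardener bottle of the blue set: small white round bottle, body 36 mm across up to 38 mm high, shoulder narrowing to 44 mm, then a blue cap 25 mm across and 16 mm tall; 60 mm tall in all, upright. Point at its centre (30 mm above its foot), z up.
- sander_blue_mid (a point): Hand sander of the blue set: grey pad 75 x 50 mm and 22 mm thick lying flat, with a blue grip bar on top, 64 mm long, 22 mm wide, 22 mm tall, along the middle of the pad; 44 mm tall in all. Point at its centre, 22 mm above its underside (where bar and pad meet; the bar's middle is 11 mm higher); x runs along the pad's and bar's long side, z up.
- tape_blue_mid (a point): Roll of blue masking tape lying flat: ring 56 mm across, hole 36 mm, 38 mm tall, cardboard core. Point at its centre (19 mm above its underside, in the middle of the hole), z up.
- jar_red_mid (a point): Look-alike that stays: same jar as the blue one but with red lid and red band, 54 mm across, 62 mm tall. Point at its centre, 31 mm above its foot.
- sander_red_mid (a point): Look-alike that stays: same hand sander as the blue one but with a red grip bar, 75 x 50 x 44 mm. Point at its centre, 22 mm above its underside; x along its long side.
- jar_outline (a point): Place in the caddy: flat black tile 100 x 100 mm with a large filled yellow disc, 60 mm across (for the jar) painted on it. Point at the centre of the tile's upper face, z up. The four tiles lie two by two, 105 mm apart, on the floor of a fixed grey tray 234 mm square whose rim stands 9 mm above the tiles.
- bottle_outline (a point): Place in the caddy: flat black tile 100 x 100 mm with a small filled yellow disc, 40 mm across (for the bottle) painted on it. Point at the centre of the tile's upper face, z up. The four tiles lie two by two, 105 mm apart, on the floor of a fixed grey tray 234 mm square whose rim stands 9 mm above the tiles.
- sander_outline (a point): Place in the caddy: flat black tile 100 x 100 mm with a filled yellow rectangle 80 x 55 mm, its long side along x (for the sander) painted on it. Point at the centre of the tile's upper face, z up. The four tiles lie two by two, 105 mm apart, on the floor of a fixed grey tray 234 mm square whose rim stands 9 mm above the tiles.
- tape_outline (a point): Place in the caddy: flat black tile 100 x 100 mm with a yellow ring, 60 mm across with a black middle 36 mm across (for the tape) painted on it. Point at the centre of the tile's upper face, z up. The four tiles lie two by two, 105 mm apart, on the floor of a fixed grey tray 234 mm square whose rim stands 9 mm above the tiles.

How it is judged:
By the outcome, as a careful person would: the job done as asked, in the order asked, and still so for the second after the job is handed in, with the robot touching nothing.
It also fails if it takes over 118 s, if anything falls off the work surface, if the arm or the gripper's body presses on something with over 40 N, if the wrist force passes 120 N, or if a joint passes its speed limit or range.

## Robot

A 7-joint arm with a two-finger parallel gripper is mounted at the origin on the work surface. World frame = base frame: x ahead of the robot, y to its left, z up, the work surface at z = 0. Lengths are in m, angles in rad, forces in N, time in s.
With the tool pointing down it reaches from about 0.425 to 1.025 m from the base axis. Payload 3.6 kg.
Tool frame: the origin (TCP) lies at the centre of the arm's flange, where the gripper is bolted on; the fingertips stand 173 mm ahead of it and the grasp point (between the pads) lies 155 mm ahead of it (bot.nose_length is the distance from the TCP to the fingertips, in m); z points along the fingers, y is the line along which they close (so a half turn about z gives the same grasp; the last joint's range is limited). The gripper opens to 85 mm and grips with 20 to 120 N. Pads are 22 mm wide; open, the fingers measure 114 mm over their backs; the gripper's body (76 mm by 85 mm) begins 54 mm behind the grasp point. The pads swing forward as they close: fully open they stand 13 mm farther back than shut.
Start: joints at [1.196, 0.591, 0.048, 1.609, -0.033, 0.943, -0.034], TCP at [0.202, -0.696, 0.405] pointing down, gripper open.
Joint ranges: [-2.69, 2.69], [-0.47, 2.24], [-1.27, 1.36], [0.19, 2.51], [-1.53, 4.68], [0.08, 2.07], [-3.09, 3.09]. Speed limits (rad/s): [2.57, 2.57, 3.14, 3.14, 3.14, 3.14, 3.14].

## Interface

Orientations are given as [roll, pitch, yaw] about the fixed x, y, z axes, in that order (R = Rz(yaw) Ry(pitch) Rx(roll)).
In Python, from plant import state, capture, camera_model, job, silhouettes, bot gives the robot as it stands.
- The arm moves only by the shell command python3 -m handwheel 'ROWS' [FORCE]. ROWS is JSON, one flat list of numbers, 7 for each row, row after row: the gripper command: -1 is shut, 1 is fully open, values between are in proportion, then the shift along the world's x, y, z in cm, then the turn, a rotation vector about the world's x, y, z in degrees. A call has 1 to 5 rows; each row shifts and turns the commanded pose from where the row before left it; what a row does not reach is not made up. A row lasts 1/8 s, in which the tool goes at most 62.5 mm and 10.7 degrees, less where a joint would pass 70% of its speed; a pose out of reach is approached as far as the arm can. A call with a gripper value outside its range is refused whole. The fingers move at their own pace and stop on an object; FORCE is the grip in N (left out, the last holds). Time passes only in rows, so rows that do not move let the fingers close. It gives the time, the measured TCP pose, the force, the opening and the grip force at its end, in the units of the state.
- state(): the state, without advancing time (a new reading comes with each control period).
- capture(name): name is "scene" or "top" or "wrist"; returns the picture (400x640x3 uint8, red, green, blue); there is no depth.
- camera_model(name): a dict with "fx", "fy", "cx", "cy" (pixels), "distortion" ([k1, k2, p1, p2, k3] as OpenCV has them; the pictures are not rectified), "cam_to_world" (4x4, takes a point from camera to world coordinates); the wrist camera has in their place "tool_from_camera" (4x4, takes a point from camera to tool coordinates, whose origin is the TCP and whose axes are the flange's). Camera axes: x right, y up, looking along -z (the intrinsics and any distortion apply to the point x, -y, -z); pixel columns grow to the right and rows downward; lengths in m; the calibration is good to about 2 mm. A picture is of the moment at which its call begins: read the wrist's pose just before it. camera_model takes no time and is no camera call.
- job.job_done(): hands the job in; it is judged then, once.
Trained networks look in the newest picture that a camera, given by its name, has taken for a name from the list of things; names that differ only in an ending like _2 or _b are one class to them, and where a whole thing is asked for, a point or a joint stands for the part that bears it (a point fixed in the world has none). Each returns a list of dicts, best first, with "p" (0 to 1); they miss things now and then, are a little off and sometimes report something else, mostly with a low value. They report only what shows in the picture. A call takes as long as a camera call.
- silhouettes(camera, thing): "region" (400x640 bool, what is visible of it) and "point" ([column, row] in pixels, amid what is visible of it).
The state is a dict: "time_s": time; "joints": joint angles; "joint_vel": joint speeds; "joint_torque": joint torques, N m; "ee_pos": TCP position; "tool_rot": TCP orientation; "contact_force": force on the tool from outside, world axes, zero at the start; "wrist_torque": the same for the moment, N m; "finger_gap": finger opening in m; "grip_force": force on a finger pad.
Only numpy, scipy, OpenCV 4.12 (cv2) and the standard library are available. Lean on these libraries where they do the work, as an engineer would, in place of code of your own. Each camera call takes 0.05 s, during which the arm holds its last target. There are 200 camera calls.

## Working session

There is one attempt and no reset: what is moved stays moved. The work goes in short steps, Python scripts to look and compute and a shell command to move; the robot and the scene stay as the last step left them, time stands still between calls to the robot, and variables do not carry over. Pictures are saved under pics/ and viewed, at most 14 in all, crops included, and the job is handed in when it is done.

```bash
ls; mkdir -p pics; cat > h.py <<'E'
import numpy as np, cv2
from plant import state, capture, camera_model, job, silhouettes, bot
from scipy.spatial.transform import Rotation as R
def cam(name):
    m=camera_model(name)
    if 'cam_to_world' in m: T=np.array(m['cam_to_world'])
    else:
        s=state(); W=np.eye(4); W[:3,3]=s['ee_pos']; r=np.array(s['tool_rot'])
        W[:3,:3]=R.from_euler('xyz',r).as_matrix() if r.shape==(3,) else r
        T=W@np.array(m['tool_from_camera'])
    K=np.array([[m['fx'],0,m['cx']],[0,m['fy'],m['cy']],[0,0,1.]])
    return K,np.array(m['distortion'],float),T
def ray(c,px,z):
    K,d,T=c
    u=cv2.undistortPoints(np.array(px,float).reshape(-1,1,2),K,d).reshape(-1,2)
    v=np.c_[u[:,0],-u[:,1],-np.ones(len(u))]@T[:3,:3].T
    o=T[:3,3]; return o+v*((z-o[2])/v[:,2])[:,None]
def proj(c,P):
    K,d,T=c
    p=(np.atleast_2d(P)-T[:3,3])@T[:3,:3]
    return cv2.projectPoints(p*[1,-1,-1],np.zeros(3),np.zeros(3),K,d)[0].reshape(-1,2)
E
cat > a.py <<'E'
from h import *
s=state(); print({k:np.round(v,3) for k,v in s.items()})
for n in('top','scene'):
    c=cam(n);im=capture(n); cv2.imwrite(f'pics/{n}1.png',im[:,:,::-1]); print(n,c[2].round(3))
    for t,z in [('jar_blue_mid',.031),('bottle_blue_mid',.03),('sander_blue_mid',.022),('tape_blue_mid',.019),('jar_red_mid',.031),('sander_red_mid',.022),('jar_outline',.005),('bottle_outline',.005),('sander_outline',.005),('tape_outline',.005)]:
        for r in silhouettes(n,t)[:2]: print(t,round(r['p'],2),np.round(r['point']),r['region'].sum(),ray(c,r['point'],z).round(3))
E
python3 a.py
```

```text
pics
{'time_s': np.float64(0.0), 'joints': array([ 1.196,  0.592,  0.048,  1.61 , -0.033,  0.943, -0.034]), 'joint_vel': array([ 0.   ,  0.   , -0.001,  0.   ,  0.001,  0.   , -0.002]), 'joint_torque': array([ 1.0000e-03, -5.4870e+01,  1.5470e+00, -1.9812e+01,  9.0000e-03,
        9.0000e-03, -0.0000e+00]), 'ee_pos': array([ 0.201, -0.696,  0.404]), 'tool_rot': array([-3.139,  0.   ,  0.282]), 'contact_force': array([-0.804, -0.509, -0.301]), 'wrist_torque': array([-0.037, -0.004,  0.017]), 'grip_force': np.float64(0.0), 'finger_gap': np.float64(0.085)}
top [[ 0.003  0.992 -0.127  0.402]
 [-1.     0.    -0.022 -0.043]
 [-0.022  0.127  0.992  1.183]
 [ 0.     0.     0.     1.   ]]
jar_blue_mid 0.66 [386. 231.] 398 [[ 0.457 -0.198  0.031]]
jar_blue_mid 0.55 [391. 180.] 295 [[ 0.592 -0.214  0.031]]
bottle_blue_mid 0.57 [332. 228.] 160 [[ 0.465 -0.059  0.03 ]]
sander_blue_mid 0.67 [446. 183.] 551 [[ 0.585 -0.362  0.022]]
tape_blue_mid 0.76 [385. 182.] 292 [[ 0.586 -0.2    0.019]]
jar_red_mid 0.71 [447. 232.] 455 [[ 0.453 -0.356  0.031]]
sander_red_mid 0.61 [336. 184.] 566 [[ 0.583 -0.068
[... 623 characters left out ...]
d 0.56 [169. 265.] 1050 [[ 0.605 -0.361  0.031]]
bottle_blue_mid 0.63 [304. 199.] 370 [[ 0.466 -0.059  0.03 ]]
sander_blue_mid 0.62 [168. 267.] 1069 [[ 0.6   -0.366  0.022]]
tape_blue_mid 0.66 [241. 250.] 681 [[ 0.584 -0.217  0.019]]
jar_red_mid 0.66 [172. 213.] 809 [[ 0.448 -0.356  0.031]]
sander_red_mid 0.63 [313. 242.] 923 [[ 0.6   -0.069  0.022]]
jar_outline 0.97 [428. 182.] 1020 [[0.446 0.261 0.005]]
jar_outline 0.58 [239. 250.] 736 [[ 0.569 -0.223  0.005]]
bottle_outline 0.76 [415. 215.] 1411 [[0.554 0.182 0.005]]
sander_outline 0.62 [455. 205.] 1261 [[0.542 0.288 0.005]]
sander_outline 0.41 [415. 216.] 1344 [[0.557 0.181 0.005]]
tape_outline 0.69 [392. 190.] 1143 [[0.456 0.162 0.005]]
```

```bash
python3 - <<'E'
import cv2
i=cv2.imread('pics/top1.png')[140:280,170:490]; j=cv2.imread('pics/scene1.png')[150:310,130:490]
cv2.imwrite('pics/c1.png',cv2.resize(i,(800,350),interpolation=2)); cv2.imwrite('pics/c2.png',cv2.resize(j,(800,356),interpolation=2))
E
```

```text
(no output)
```

View pics/c1.png

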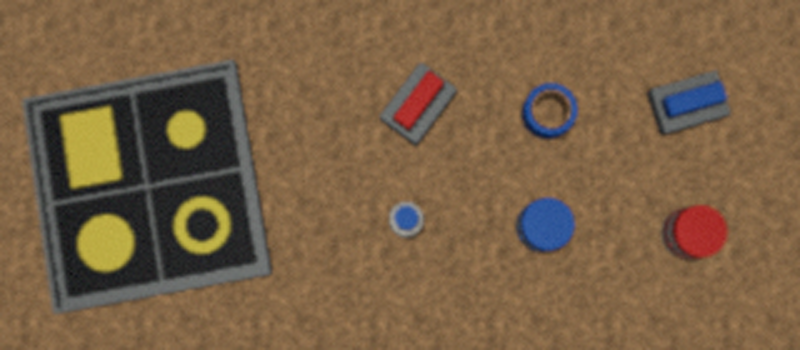

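View pics/c2.png

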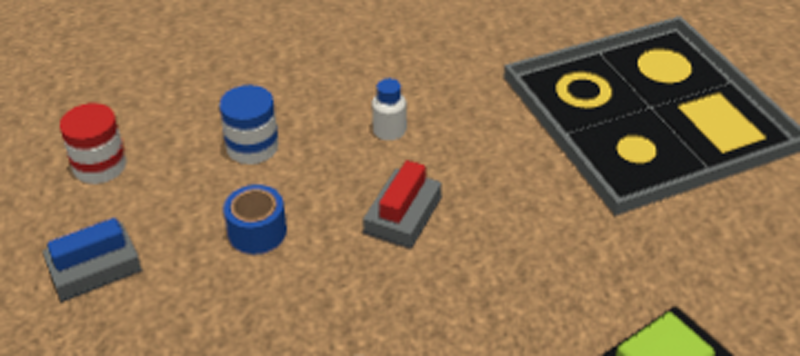

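The pictures show the caddy with the rectangle at top (247,185)→ far left, small disc far right, large disc near left and ring near right. The blue jar is at top (389,229), the bottle at (333,227), the tape at (390,184) and the blue sander at (446,181). Next I measure them precisely by colour.

```bash
cat > b.py <<'E'
from h import *
def blobs(n,lo,hi,mn=60):
    h=cv2.cvtColor(cv2.GaussianBlur(cv2.imread(f'pics/{n}1.png'),(3,3),0),cv2.COLOR_BGR2HSV)
    m=cv2.inRange(h,lo,hi); k,l,st,ce=cv2.connectedComponentsWithStats(m)
    out=[]
    for i in range(1,k):
        if st[i,4]<mn: continue
        cs,_=cv2.findContours((l==i).astype(np.uint8),0,2)
        out.append((ce[i],st[i,4],cs[0]))
    return out
Y=((22,120,120),(35,255,255)); B=((100,120,50),(125,255,255)); G=((36,100,100),(75,255,255))
ct,cs=cam('top'),cam('scene')
bt=blobs('top',*Y); bs=blobs('scene',*Y)
print('green',[b[0].round() for b in blobs('scene',*G)],[b[0].round() for b in blobs('top',*G)])
def tri(p,q):
    a,b=ray(ct,p,0)[0],ray(ct,p,.1)[0]; c,d=ray(cs,q,0)[0],ray(cs,q,.1)[0]
    A=np.c_[b-a,-(d-c)]; x=np.linalg.lstsq(A,c-a,rcond=None)[0]; P,Q=a+(b-a)*x[0],c+(d-c)*x[1]
    return (P+Q)/2,np.linalg.norm(P-Q)
for b in bt:
    w=ray(ct,b[0],.005)[0]
    q=min(bs,key=lambda s:np.linalg.norm(ray(cs,s[0],.005)[0]-w))
    P,e=tri(b[0],q[0]); c=ray(ct,b[2].reshape(-1,2),.006)[:,:2].astype(np.float32)*1000
    print('Y',b[1],'tri',P.round(4),round(e,4),'top@6',ray(ct,b[0],.006)[0].round(4),'scene@6',ray(cs,q[0],.006)[0].round(4),cv2.minAreaRect(c))
for n,c in(('top',ct),('scene',cs)):
  for b in blobs(n,*B,mn=30):
    z={}
    print(n,'B',b[0].round(1),b[1],[ray(c,b[0],z)[0][:2].round(4).tolist() for z in(.06,.044,.038,.019)],cv2.minAreaRect(ray(c,b[2].reshape(-1,2),.044)[:,:2].astype(np.float32)*1000))
print(camera_model('wrist')['tool_from_camera'].__repr__())
E
python3 b.py
```

```text
green [array([429., 309.])] [array([443.,  16.]), array([280.,  84.])]
Y 604 tri [0.5442 0.2832 0.0097] 0.0 top@6 [0.5446 0.2843 0.006 ] scene@6 [0.5404 0.2858 0.006 ] ((544.799560546875, 284.22509765625), (80.8359146118164, 56.28461456298828), 10.704794883728027)
Y 171 tri [0.5632 0.1797 0.0102] 0.0004 top@6 [0.5638 0.1807 0.006 ] scene@6 [0.559  0.1819 0.006 ] ((563.6785888671875, 180.85528564453125), (35.59307098388672, 38.45549774169922), 0.03489477187395096)
Y 264 tri [0.4603 0.1599 0.0105] 0.0005 top@6 [0.4606 0.1609 0.006 ] scene@6 [0.4552 0.1621 0.006 ] ((460.889892578125, 160.86587524414062), (56.25347900390625, 56.93388748168945), 0.21331585943698883)
Y 399 tri [0.4409 0.2634 0.0105] 0.0003 top@6 [0.4411 0.2647 0.006 ] scene@6 [0.4357 0.2663 0.006 ] ((441.7747802734375, 264.3504333496094), (59.95857620239258, 58.223228454589844), 46.526981353759766)
top B [  6.2 174.2] 1398 [[0.603, 0.8146], [0.6058, 0.8268], [0.6069, 0.8314], [0.6103, 0.8459]] ((646.2153930664062, 826.5230102539062), (345.9204406738281, 45.39518356323242), 5.840429306030273)
top B [447.3 179.4] 195 [[0.587
[... 2224 characters left out ...]
.6169, -0.2108], [0.6112, -0.2107], [0.593, -0.2107]] ((604.6978759765625, -211.36651611328125), (51.93874740600586, 78.00745391845703), 85.0356216430664)
scene B [168.5 259.4] 434 [[0.6175, -0.3559], [0.6019, -0.3593], [0.596, -0.3606], [0.5774, -0.3647]] ((601.3258056640625, -358.94708251953125), (36.62025451660156, 62.46089553833008), 16.169776916503906)
array([[ 6.50794777e-04,  9.54385361e-01,  2.98576891e-01,
         7.56018642e-02],
       [ 9.99999788e-01, -6.23811822e-04, -1.85673341e-04,
         3.20301336e-04],
       [ 9.05187597e-06,  2.98576949e-01, -9.54385564e-01,
         3.03453195e-02],
       [ 0.00000000e+00,  0.00000000e+00,  0.00000000e+00,
         1.00000000e+00]])
```

```bash
python3 -m handwheel '[1,0,0,0,0,0,0]'
```

```text
time_s: 1.23
ee_pos: [0.2016, -0.6964, 0.4047]
tool_rot: [-3.142, 0.0, 0.282]
contact_force: [0.0, 0.0, 0.6]
finger_gap: 0.0854
grip_force: 0.0
```

```bash
python3 -m handwheel '[1,2.5,5,0,0,0,-8, 1,2.5,5,0,0,0,-8.2, 1,2.5,5,-1,0,0,0, 1,2.5,5,-1,0,0,0, 1,2.5,5,-1,0,0,0]' 60
python3 -m handwheel '[1,2.5,5,-1,0,0,0, 1,2.5,5,-1,0,0,0, 1,2.5,5,-1,0,0,0, 1,2.5,5,-1,0,0,0, 1,3.3,4.6,0,0,0,0]'
python3 -m handwheel '[1,0,0,0,0,0,0, 1,0,0,0,0,0,0]'
cat > w.py <<'E'
import sys
from h import *
n=sys.argv[1]; c=cam('wrist'); im=capture('wrist'); cv2.imwrite(f'pics/{n}.png',im[:,:,::-1])
s=state(); print(s['ee_pos'].round(4) if hasattr(s['ee_pos'],'round') else s['ee_pos'],np.round(s['tool_rot'],3))
E
python3 w.py w1
```

```text
time_s: 1.85
ee_pos: [0.3274, -0.4448, 0.3748]
tool_rot: [3.141, -0.001, -0.001]
contact_force: [2.0, -0.9, -0.6]
finger_gap: 0.0859
grip_force: 0.0
time_s: 2.48
ee_pos: [0.4597, -0.1987, 0.3343]
tool_rot: [-3.141, 0.002, -0.001]
contact_force: [0.2, -0.5, 0.6]
finger_gap: 0.0855
grip_force: 0.0
time_s: 2.72
ee_pos: [0.4597, -0.2005, 0.3348]
tool_rot: [3.141, 0.0, -0.0]
contact_force: [0.2, 0.0, 1.0]
finger_gap: 0.0854
grip_force: 0.0
[ 0.4591 -0.2013  0.3348] [ 3.141e+00  0.000e+00 -2.000e-03]
```

View pics/w1.png

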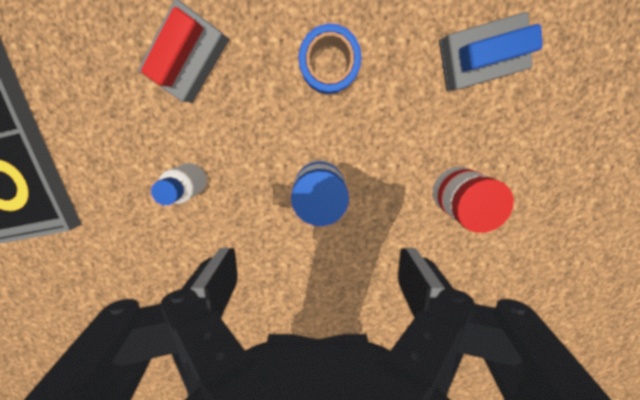

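The wrist view shows the blue jar lid at (320,197), bottle cap at (167,191), tape at (330,58), and the blue sander bar at (502,47). I'll measure their tops from this image.

```bash
cat > m.py <<'E'
import sys
from h import *
# blobs in a wrist picture: name, pose now; prints circle/rect fit of blue & yellow at given heights
def fit(n,lo,hi,zs,mn=150):
    c=cam('wrist'); h=cv2.cvtColor(cv2.imread(f'pics/{n}.png'),cv2.COLOR_BGR2HSV)
    k,l,st,ce=cv2.connectedComponentsWithStats(cv2.inRange(h,lo,hi))
    for i in range(1,k):
        if st[i,4]<mn: continue
        ct=max(cv2.findContours((l==i).astype(np.uint8),0,1)[0],key=len).reshape(-1,2)
        for z in zs:
            p=(ray(c,ct,z)[:,:2]*1000).astype(np.float32); e=cv2.fitEllipse(p); r=cv2.minAreaRect(p); C=cv2.minEnclosingCircle(p)
            print(ce[i].round(),st[i,4],'z',z,'ell',np.round(e[0],1),np.round(e[1],1),'rect',np.round(r[0],1),np.round(r[1],1),round(r[2],1),'circ',np.round(C[0],1),round(C[1],1))
B=((100,120,40),(130,255,255)); Y=((22,120,100),(35,255,255))
if __name__=='__main__': fit(sys.argv[1],*(B if sys.argv[2]=='B' else Y),[float(x) for x in sys.argv[3:]])
E
python3 m.py w1 B .062 .044 .038
```

```text
[329.  59.] 1187 z 0.062 ell [ 574.5 -212. ] [47.8 49.4] rect [ 574.7 -212.2] [49.3 48.4] 25.5 circ [ 574.3 -211.8] 25.0
[329.  59.] 1187 z 0.044 ell [ 577.4 -212.7] [51.4 53.1] rect [ 577.7 -213. ] [53. 52.] 25.5 circ [ 577.2 -212.5] 26.9
[329.  59.] 1187 z 0.038 ell [ 578.4 -213. ] [52.6 54.3] rect [ 578.7 -213.2] [54.2 53.2] 25.5 circ [ 578.2 -212.8] 27.5
[501.  47.] 2075 z 0.062 ell [ 584.  -348.5] [20.6 79.9] rect [ 583.9 -348.4] [19.5 65.3] 16.3 circ [ 583.6 -348.5] 33.1
[501.  47.] 2075 z 0.044 ell [ 587.6 -359.4] [22.1 85.9] rect [ 587.6 -359.2] [20.9 70.2] 16.3 circ [ 587.2 -359.4] 35.6
[501.  47.] 2075 z 0.038 ell [ 588.8 -363. ] [22.6 87.9] rect [ 588.8 -362.9] [21.4 71.8] 16.3 circ [ 588.4 -363. ] 36.4
[320. 197.] 2451 z 0.062 ell [ 458.8 -204.2] [50.3 52.3] rect [ 458.9 -204.2] [50.5 51.6] 89.9 circ [ 458.7 -204.1] 26.6
[320. 197.] 2451 z 0.044 ell [ 453.1 -204.4] [54.  56.2] rect [ 453.2 -204.4] [54.2 55.4] 89.9 circ [ 453.  -204.3] 28.5
[320. 197.] 2451 z 0.038 ell [ 451.3 -204.5] [55.3 57.5] rect [ 451.3 -204.4] [55.5 56.7] 89.9 circ [ 451.2 -204.4] 29.2
[167. 191.] 605 z 0.062 ell [465.6 -64.6] [21.7 29.6] rect [465.9 -64.5] [22.1 28.8] 40.5 circ [465.6 -64.9] 14.7
[167. 191.] 605 z 0.044 ell [460.5 -54.4] [23.3 31.8] rect [460.8 -54.3] [23.7 31. ] 40.5 circ [460.5 -54.7] 15.8
[167. 191.] 605 z 0.038 ell [458.8 -51. ] [23.8 32.5] rect [459.1 -50.9] [24.3 31.7] 40.5 circ [458.8 -51.3] 16.1
```

```bash
python3 -m handwheel '[1,0,-0.1,-5,0,0,0, 1,0,0,-5,0,0,0, 1,0,0,-4.7,0,0,0, 1,0,0,0,0,0,0, -1,0,0,0,0,0,0]' 60
python3 -m handwheel '[-1,0,0,0,0,0,0, -1,0,0,0,0,0,0, -1,0,0,0,0,0,0, -1,0,0,0,0,0,0]'
```

```text
time_s: 3.4
ee_pos: [0.4595, -0.2027, 0.1888]
tool_rot: [3.141, -0.001, -0.003]
contact_force: [0.1, 0.3, 1.2]
finger_gap: 0.07
grip_force: 0.0
time_s: 3.9
ee_pos: [0.4601, -0.2022, 0.19]
tool_rot: [3.14, -0.004, -0.002]
contact_force: [-0.5, -0.7, 7.2]
finger_gap: 0.0526
grip_force: 62.9
```

```bash
python3 -m handwheel '[-1,0,0,2,0,0,0, -1,0,0,5,0,0,0, -1,0,3,4,0,0,0, -1,-0.5,5,3,0,0,0, -1,-0.5,5.5,0,0,0,0]'
python3 -m handwheel '[-1,-1,5.5,0,0,0,3, -1,-1,5.5,0,0,0,4, -1,-1,5.5,0,0,0,3.7, -1,-1,5.5,0,0,0,0, -1,0,4.5,0,0,0,0]'
python3 -m handwheel '[-1,0,0,0,0,0,0, -1,0,0,0,0,0,0]'
python3 w.py w2; python3 m.py w2 Y .006 .010
```

```text
time_s: 4.53
ee_pos: [0.4502, -0.0657, 0.3313]
tool_rot: [3.141, -0.009, -0.003]
contact_force: [0.9, 0.1, -0.3]
finger_gap: 0.053
grip_force: 63.3
time_s: 5.15
ee_pos: [0.4082, 0.2006, 0.329]
tool_rot: [-3.141, -0.001, 0.188]
contact_force: [0.8, -0.0, -0.8]
finger_gap: 0.0528
grip_force: 63.3
time_s: 5.4
ee_pos: [0.4092, 0.1981, 0.3284]
tool_rot: [3.142, -0.001, 0.186]
contact_force: [-0.1, 0.4, 0.4]
finger_gap: 0.053
grip_force: 63.4
[0.4093 0.1974 0.3282] [ 3.141 -0.     0.184]
[255.  39.] 4859 z 0.006 ell [536.3 279.7] [66.  80.9] rect [535.9 279.6] [67.9 57.8] 10.4 circ [536.4 280. ] 43.9
[255.  39.] 4859 z 0.01 ell [535.5 278.8] [65.1 79.8] rect [535.2 278.6] [67. 57.] 10.4 circ [535.7 279. ] 43.3
[369.  31.] 1774 z 0.006 ell [562.6 176.2] [41.4 41.5] rect [562.7 176.1] [41.5 41.4] 12.2 circ [562.6 176.2] 21.2
[369.  31.] 1774 z 0.01 ell [561.5 176.7] [40.9 41. ] rect [561.6 176.5] [40.9 40.8] 12.2 circ [561.6 176.7] 20.9
[261. 145.] 2895 z 0.006 ell [438.4 261.4] [61.9 62.2] rect [438.4 261. ] [62.9 61.6] 5.6 circ [438.3 261.4] 31.5
[261. 145.] 2895 z 0.01 ell [439.  260.7] [61.1 61.3] rect [439.  260.3] [62.1 60.8] 5.6 circ [438.9 260.7] 31.1
[364. 145.] 2037 z 0.006 ell [457.8 156.8] [61.9 62.1] rect [457.5 156.6] [62.1 61.8] 11.6 circ [457.7 156.7] 31.5
[364. 145.] 2037 z 0.01 ell [458.1 157.5] [61.1 61.2] rect [457.8 157.3] [61.2 60.9] 11.6 circ [458.1 157.4] 31.1
```

View pics/w2.png

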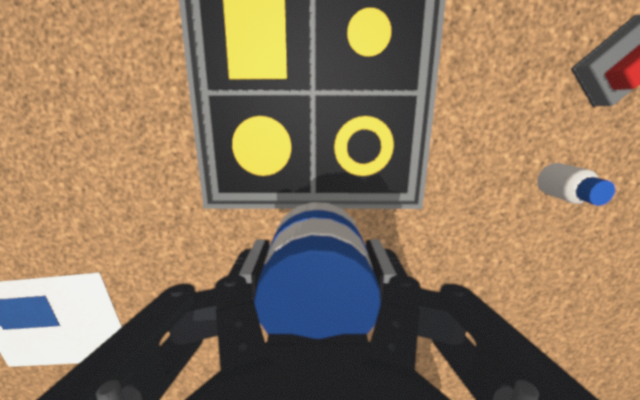

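```bash
python3 -m handwheel '[-1,1.6,3.2,0,0,0,0, -1,1.5,3.2,-2,0,0,0, -1,0,0,-5,0,0,0, -1,0,0,-4,0,0,0, -1,0,0,-1.6,0,0,0]'
python3 -m handwheel '[-1,0,0,0,0,0,0, -1,0,0,-0.2,0,0,0, -1,0,0,0,0,0,0]'
python3 -m handwheel '[-1,0,0,-0.2,0,0,0, -1,0,0,0,0,0,0]'
```

```text
time_s: 6.08
ee_pos: [0.4404, 0.2605, 0.2001]
tool_rot: [3.139, 0.003, 0.183]
contact_force: [-0.0, -0.2, -1.2]
finger_gap: 0.053
grip_force: 63.4
time_s: 6.45
ee_pos: [0.4411, 0.2627, 0.2008]
tool_rot: [-3.141, -0.002, 0.186]
contact_force: [-0.3, 0.5, -0.0]
finger_gap: 0.053
grip_force: 63.5
time_s: 6.7
ee_pos: [0.4409, 0.2629, 0.199]
tool_rot: [-3.141, -0.002, 0.186]
contact_force: [-1.8, 0.1, 7.8]
finger_gap: 0.0528
grip_force: 64.2
```

```bash
python3 -m handwheel '[1,0,0,0,0,0,0, 1,0,0,0,0,0,0, 1,0,0,0,0,0,0, 1,0,0,2,0,0,0, 1,0,0,5,0,0,0]'
python3 -m handwheel '[1,0,0,5,0,0,0, 1,0,-5,1,0,0,0, 1,0.5,-5.5,0,0,0,0, 1,0.5,-5.5,0,0,0,0, 1,0.5,-5.5,0,0,0,0]'
python3 -m handwheel '[1,0.5,-5.5,0,0,0,0, 1,0.5,-5.2,0,0,0,0, 1,0,0,0,0,0,0, 1,0,0,0,0,0,0]'
python3 w.py w3; python3 m.py w3 B .060 .038
python3 - <<'E'
from h import *
im=capture('top'); cv2.imwrite('pics/top2.png',im[:,:,::-1])
cv2.imwrite('pics/c3.png',cv2.resize(im[120:290,170:410,::-1],(800,567),interpolation=2))
E
```

```text
time_s: 7.32
ee_pos: [0.44, 0.2623, 0.2666]
tool_rot: [3.139, 0.005, 0.186]
contact_force: [-0.0, 0.7, -0.2]
finger_gap: 0.0856
grip_force: 0.0
time_s: 7.95
ee_pos: [0.4555, 0.046, 0.3278]
tool_rot: [3.142, -0.0, 0.186]
contact_force: [0.7, -0.1, -0.6]
finger_gap: 0.0854
grip_force: 0.0
time_s: 8.45
ee_pos: [0.4654, -0.0592, 0.3275]
tool_rot: [-3.141, 0.0, 0.185]
contact_force: [0.4, -0.4, 0.3]
finger_gap: 0.0856
grip_force: 0.0
[ 0.4655 -0.0583  0.3276] [-3.141  0.     0.187]
[490. 102.] 1920 z 0.06 ell [ 575.1 -189.6] [48.  64.6] rect [ 576.2 -188.8] [48.7 63.6] 4.7 circ [ 575.3 -188.7] 32.0
[490. 102.] 1920 z 0.038 ell [ 578.4 -203. ] [52.4 70.6] rect [ 579.6 -202.1] [53.2 69.5] 4.7 circ [ 578.5 -202.1] 35.0
[626. 127.] 614 z 0.06 ell [ 579.1 -308.3] [20.8 30. ] rect [ 578.8 -308.3] [20.5 27.4] 16.8 circ [ 578.2 -308.8] 16.3
[626. 127.] 614 z 0.038 ell [ 582.7 -332.7] [22.7 32.7] rect [ 582.4 -332.8] [22.4 30. ] 16.8 circ [ 581.7 -333.3] 17.8
[ 17. 157.] 474 z 0.06 ell [449.5 220.7] [34.8 41.9] rect [451.2 211.7] [45.2 20.2] 7.7 circ [450.1 219.8] 22.7
[ 17. 157.] 474 z 0.038 ell [441.1 245.3] [38.  45.8] rect [443.  235.5] [49.4 22. ] 7.7 circ [441.8 244.3] 24.8
[317. 199.] 537 z 0.06 ell [465.4 -58.1] [21.6 24.8] rect [465.5 -58.4] [24.4 21.5] 10.8 circ [465.5 -58. ] 12.5
[317. 199.] 537 z 0.038 ell [458.5 -59.4] [23.6 27.1] rect [458.6 -59.7] [26.6 23.5] 10.8 circ [458.6 -59.2] 13.6
```

View pics/c3.png

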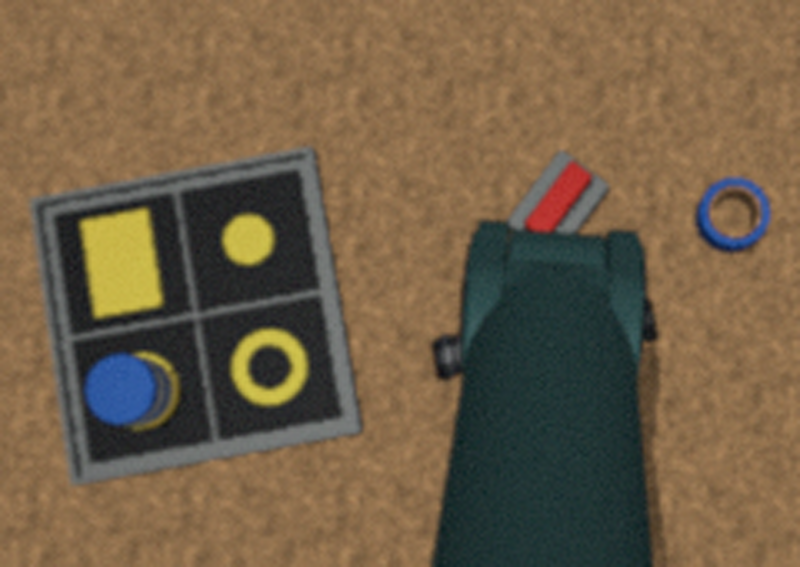

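View pics/w3.png

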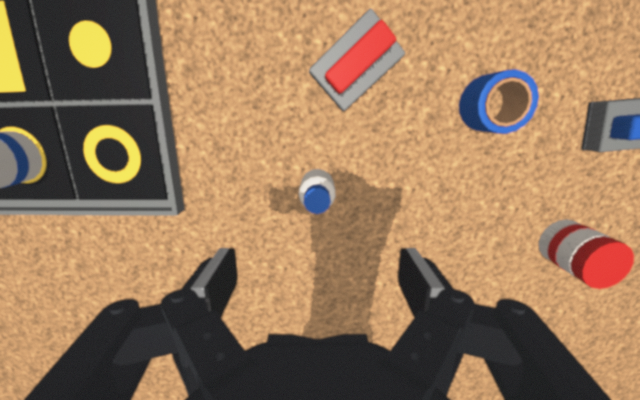

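The jar stands on the large disc, with its lid at crop (121,388) and yellow showing to its right because of the parallax. The bottle cap is straight under the tool at (317,197). I'll grip the bottle and check the jar numerically.

```bash
python3 -m handwheel '[1,0,0,-5,0,0,0, 1,0,0,-5,0,0,0, 1,0,0,-4.5,0,0,0, 1,0,0,0,0,0,0, -1,0,0,0,0,0,0]' 50
python3 -m handwheel '[-1,0,0,0,0,0,0, -1,0,0,0,0,0,0, -1,0,0,0,0,0,0, -1,0,0,0,0,0,0, -1,0,0,0,0,0,0]'
python3 - <<'E'
from h import *
c=cam('top'); h=cv2.cvtColor(cv2.imread('pics/top2.png'),cv2.COLOR_BGR2HSV)
k,l,st,ce=cv2.connectedComponentsWithStats(cv2.inRange(h,(100,120,60),(125,255,255)))
for i in range(1,k):
    if 30<st[i,4]<450: 
        ct=max(cv2.findContours((l==i).astype(np.uint8),0,1)[0],key=len)
        for z in(.072,.038): print(ce[i],st[i,4],ray(c,ce[i],z)[0].round(4),[np.round(q,1) for q in cv2.fitEllipse((ray(c,ct.reshape(-1,2),z)[:,:2]*1000).astype(np.float32))] if len(ct)>5 else '')
# predicted outline vs visible yellow crescent
from itertools import product
E
```

```text
time_s: 9.18
ee_pos: [0.466, -0.0585, 0.1836]
tool_rot: [-3.142, -0.001, 0.188]
contact_force: [0.5, 0.0, 1.3]
finger_gap: 0.0694
grip_force: 0.0
time_s: 9.8
ee_pos: [0.4662, -0.0593, 0.1846]
tool_rot: [3.141, -0.003, 0.186]
contact_force: [-1.1, 0.5, 10.6]
finger_gap: 0.0346
grip_force: 48.9
[447.21319797 179.39086294] 197 [ 0.5859 -0.3504  0.072 ] [array([ 585.8, -350.2]), array([21.2, 74.1]), np.float64(17.3)]
[447.21319797 179.39086294] 197 [ 0.5915 -0.3598  0.038 ] [array([ 591.5, -359.6]), array([21.8, 76.4]), np.float64(17.3)]
[388.43442623 185.54098361] 122 [ 0.57   -0.2005  0.072 ] [array([ 574.3, -203.3]), array([49.4, 53.6]), np.float64(51.8)]
[388.43442623 185.54098361] 122 [ 0.5751 -0.2053  0.038 ] [array([ 579.5, -208.2]), array([50.9, 55.3]), np.float64(51.8)]
[205.3878628  236.24802111] 379 [0.44   0.2641 0.072 ] [array([440.1, 264.1]), array([53.4, 54.2]), np.float64(2.6)]
[205.3878628  236.24802111] 379 [0.4412 0.2735 0.038 ] [array([441.3, 273.4]), array([55.1, 55.9]), np.float64(2.6)]
```

```bash
python3 -m handwheel '[-1,0,0,2,0,0,0, -1,0,0,4.5,0,0,0, -1,2,4.8,1,0,0,0, -1,2,4.8,0,0,0,0, -1,2,4.8,0,0,0,0]'
python3 -m handwheel '[-1,2,4.8,0,0,0,0, -1,1.7,4.6,0,0,0,0, -1,0,0,0,0,0,0, -1,0,0,-4,0,0,0, -1,0,0,-2,0,0,0]'
python3 -m handwheel '[-1,0,0,0,0,0,0, -1,0,0,0,0,0,0]'
```

```text
time_s: 10.42
ee_pos: [0.5261, 0.0858, 0.2593]
tool_rot: [-3.142, -0.003, 0.185]
contact_force: [1.1, -0.7, -0.4]
finger_gap: 0.0341
grip_force: 50.1
time_s: 11.05
ee_pos: [0.5617, 0.1776, 0.197]
tool_rot: [3.141, 0.002, 0.185]
contact_force: [-0.1, 0.1, -1.0]
finger_gap: 0.0344
grip_force: 50.1
time_s: 11.3
ee_pos: [0.563, 0.1781, 0.1985]
tool_rot: [-3.142, -0.001, 0.185]
contact_force: [0.7, -0.3, -0.2]
finger_gap: 0.0341
grip_force: 50.1
```

```bash
python3 -m handwheel '[-1,0,0.1,-0.2,0,0,0, -1,0,0,-0.1,0,0,0, -1,0,0,0,0,0,0]'
python3 -m handwheel '[-1,0,0,-0.2,0,0,0, -1,0,0,0,0,0,0]'
```

```text
time_s: 11.68
ee_pos: [0.5627, 0.1797, 0.195]
tool_rot: [-3.141, -0.0, 0.186]
contact_force: [-0.4, -0.1, -1.0]
finger_gap: 0.0345
grip_force: 50.1
time_s: 11.92
ee_pos: [0.5628, 0.1796, 0.1937]
tool_rot: [-3.141, -0.0, 0.186]
contact_force: [-2.3, -0.6, 7.1]
finger_gap: 0.0346
grip_force: 50.9
```

```bash
python3 -m handwheel '[1,0,0,0,0,0,0, 1,0,0,0,0,0,0, 1,0,0,0,0,0,0, 1,0,0,2,0,0,0, 1,0,0,5,0,0,0]'
python3 -m handwheel '[1,0,0,5,0,0,0, 1,0,-5,1,0,0,-10, 1,0.3,-5.4,0,0,0,-10, 1,0.3,-5.4,0,0,0,-10, 1,0.3,-5.4,0,0,0,-10]'
python3 -m handwheel '[1,0.3,-5.4,0,0,0,-10, 1,0.3,-5.4,0,0,0,-10, 1,0.3,-5.4,0,0,0,-10, 1,0.3,-5.4,0,0,0,-10, 1,0.3,-5.4,0,0,0,-4]'
python3 -m handwheel '[1,0.2,-5.5,0,0,0,0, 1,0,0,0,0,0,0, 1,0,0,0,0,0,0]'
python3 w.py w4; python3 m.py w4 B .044
python3 - <<'E'
from h import *
print(np.round(state()['joints'],2))
im=capture('top'); cv2.imwrite('pics/top3.png',im[:,:,::-1])
a=cv2.resize(im[150:270,180:300,::-1],(400,400),interpolation=2); b=cv2.resize(cv2.imread('pics/w4.png'),(400,250))
cv2.imwrite('pics/c4.png',np.hstack([a,cv2.copyMakeBorder(b,0,150,0,0,0)]))
E
```

```text
time_s: 12.55
ee_pos: [0.5618, 0.1794, 0.2624]
tool_rot: [3.141, 0.004, 0.186]
contact_force: [0.5, 1.4, -0.4]
finger_gap: 0.0848
grip_force: 0.0
time_s: 13.18
ee_pos: [0.5715, -0.034, 0.3243]
tool_rot: [-3.14, -0.001, -0.518]
contact_force: [0.7, 0.7, 0.5]
finger_gap: 0.0855
grip_force: 0.0
time_s: 13.8
ee_pos: [0.5867, -0.3037, 0.3241]
tool_rot: [-3.14, -0.0, -1.283]
contact_force: [0.3, -0.3, -0.7]
finger_gap: 0.0854
grip_force: 0.0
time_s: 14.18
ee_pos: [0.5885, -0.357, 0.3234]
tool_rot: [-3.141, 0.001, -1.281]
contact_force: [0.6, 0.4, -0.5]
finger_gap: 0.0852
grip_force: 0.0
[ 0.5889 -0.3559  0.3231] [-3.141e+00  2.000e-03 -1.279e+00]
[317. 186.] 1453 z 0.044 ell [ 591.  -364.2] [21.9 78.2] rect [ 590.9 -363.8] [20.4 62.5] 17.4 circ [ 590.9 -363.7] 32.2
[289. 299.] 1211 z 0.044 ell [ 582.  -226.6] [50.5 76.1] rect [ 583.3 -227.1] [51.4 72.9] 16.4 circ [ 584.3 -226.8] 37.9
[ 0.15  0.69  0.5   1.77 -0.44  0.8  -1.97]
```

View pics/c4.png

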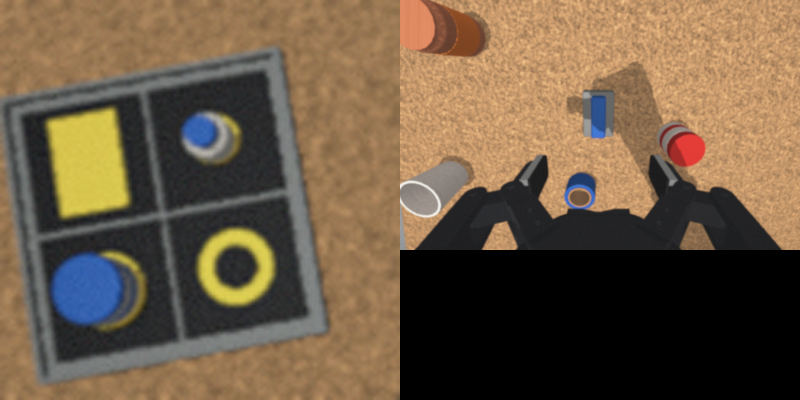

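The bottle stands on its small disc. The sander bar is at about wrist pixel (317,186), aligned with the fingers, and the other items are clear of them.

```bash
python3 -m handwheel '[1,0.2,-0.5,-4.5,0,0,0, 1,0,0,-4.5,0,0,0, 1,0,0,-3.5,0,0,0, 1,0,0,0,0,0,0, -1,0,0,0,0,0,0]' 60
python3 -m handwheel '[-1,0,0,0,0,0,0, -1,0,0,0,0,0,0, -1,0,0,0,0,0,0, -1,0,0,0,0,0,0, -1,0,0,0,0,0,0]'
```

```text
time_s: 14.9
ee_pos: [0.5914, -0.3619, 0.199]
tool_rot: [-3.14, -0.001, -1.279]
contact_force: [0.1, -0.6, 0.4]
finger_gap: 0.0696
grip_force: 0.0
time_s: 15.52
ee_pos: [0.5912, -0.3629, 0.1991]
tool_rot: [-3.14, -0.001, -1.28]
contact_force: [0.8, 0.2, 6.5]
finger_gap: 0.0207
grip_force: 60.8
```

```bash
python3 -m handwheel '[-1,0,0,0,0,0,0, -1,0,0,0,0,0,0]'
```

```text
time_s: 15.78
ee_pos: [0.5912, -0.3629, 0.1991]
tool_rot: [-3.14, -0.001, -1.28]
contact_force: [-0.6, 0.4, 6.9]
finger_gap: 0.0207
grip_force: 60.8
```

```bash
python3 -m handwheel '[-1,0,0,2,0,0,0, -1,0,0,4,0,0,0, -1,0,3,5,0,0,7, -1,-0.4,5.4,0,0,0,9, -1,-0.4,5.4,0,0,0,9]'
python3 -m handwheel '[-1,-0.4,5.4,0,0,0,9, -1,-0.4,5.4,0,0,0,9, -1,-0.4,5.4,0,0,0,9, -1,-0.4,5.4,0,0,0,9, -1,-0.4,5.4,0,0,0,9]'
python3 -m handwheel '[-1,-0.4,5.4,0,0,0,9, -1,-0.4,5.4,0,0,0,5, -1,-0.4,5.4,0,0,0,0, -1,-0.4,5,0,0,0,0, -1,0,0,0,0,0,0]'
python3 -m handwheel '[-1,0,0,0,0,0,0, -1,0,0,0,0,0,0]'; python3 w.py w5; python3 m.py w5 Y .010
```

```text
time_s: 16.4
ee_pos: [0.5823, -0.2234, 0.3095]
tool_rot: [-3.141, -0.002, -0.84]
contact_force: [0.8, 1.1, -0.9]
finger_gap: 0.0208
grip_force: 59.9
time_s: 17.02
ee_pos: [0.5622, 0.047, 0.3086]
tool_rot: [3.141, -0.001, -0.054]
contact_force: [-0.4, 0.6, -0.8]
finger_gap: 0.0208
grip_force: 59.9
time_s: 17.65
ee_pos: [0.5452, 0.2636, 0.3083]
tool_rot: [-3.138, -0.001, 0.195]
contact_force: [-1.2, 0.9, -0.7]
finger_gap: 0.0208
grip_force: 59.9
time_s: 17.9
ee_pos: [0.5469, 0.2554, 0.3079]
tool_rot: [3.14, 0.0, 0.183]
contact_force: [-0.1, 0.2, -1.0]
finger_gap: 0.0205
grip_force: 59.9
[0.547  0.2555 0.3079] [3.14  0.    0.183]
[284. 173.] 2287 z 0.01 ell [547.6 285.2] [57.2 93.8] rect [541.9 281.7] [81.9 56.6] 10.4 circ [542.1 281.2] 48.8
[394. 176.] 210 z 0.01 ell [558.1 176.9] [41.5 46.5] rect [571.8 183.5] [19.2 40.7] 28.6 circ [564.7 179.7] 20.4
[393. 266.] 635 z 0.01 ell [475.4 156.8] [26.7 53.5] rect [477.1 156.9] [24.9 55.9] 0.1 circ [470.8 156.9] 28.3
```

View pics/w5.png

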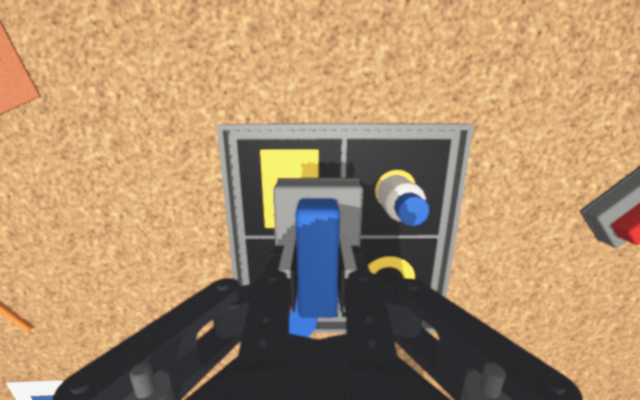

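The sander is held straight, with its front pad edge at about row 181. The rectangle is at (290,190), ahead and to the left, and the bottle is on its disc. I'll check how the sander sits in the hand.

```bash
python3 - <<'E'
from h import *
c=cam('wrist'); s=state(); p=np.array(s['ee_pos']); y=s['tool_rot'][2]; z=p[2]-.1991
ux=np.array([np.cos(y),np.sin(y)]); uy=np.array([np.sin(y),-np.cos(y)])
for n,zz,px in (('pad front/top L,R',.022,[(276,181),(361,181)]),('bar top front',.044,[(298,200),(338,200)])):
    for q in ray(c,px,z+zz): print(n,((q-p)[:2]@np.c_[ux,uy]).round(4))
im=cv2.imread('pics/w5.png')[160:350,220:420]; cv2.imwrite('pics/c5.png',cv2.resize(im,(630,598),interpolation=2))
E
```

```text
pad front/top L,R [ 0.0392 -0.0217]
pad front/top L,R [0.0392 0.0244]
bar top front [ 0.0355 -0.0084]
bar top front [0.0355 0.0104]
```

View pics/c5.png

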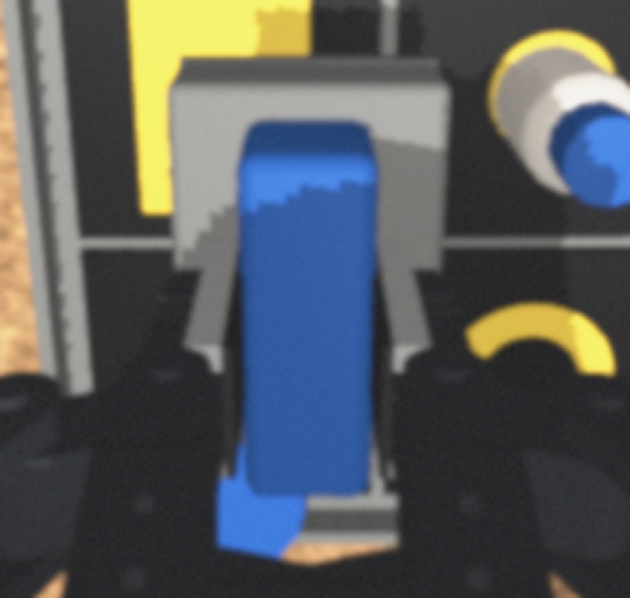

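The crop shows the pad's upper front edge at row 187 of the full picture, with the bar top running from row 208 to row 316.

```bash
python3 - <<'E'
from h import *
c=cam('wrist'); s=state(); p=np.array(s['ee_pos']); y=s['tool_rot'][2]; z=p[2]-.1991
ux=np.array([np.cos(y),np.sin(y)]); uy=np.array([np.sin(y),-np.cos(y)])
for n,zz,px in (('pad front',.022,[(275,187),(362,187)]),('bar front,rear',.044,[(318,207),(318,316)])):
    for q in ray(c,px,z+zz): print(n,((q-p)[:2]@np.c_[ux,uy]).round(4))
E
```

```text
pad front [ 0.0359 -0.0224]
pad front [0.0359 0.0251]
bar front,rear [0.032 0.001]
bar front,rear [-0.0309  0.0011]
```

```bash
python3 -m handwheel '[-1,-0.3,2.7,-1,0,0,0, -1,0,0,-4.5,0,0,0, -1,0,0,-3,0,0,0, -1,0,0,-1,0,0,0, -1,0,0,0,0,0,0]'
python3 -m handwheel '[-1,0,0,0,0,0,0, -1,0,0,-0.2,0,0,0, -1,0,0,0,0,0,0]'
```

```text
time_s: 18.58
ee_pos: [0.544, 0.2837, 0.2126]
tool_rot: [3.141, 0.001, 0.184]
contact_force: [1.1, -0.6, -0.5]
finger_gap: 0.0207
grip_force: 59.9
time_s: 18.95
ee_pos: [0.5437, 0.2847, 0.2113]
tool_rot: [-3.141, -0.001, 0.186]
contact_force: [-0.7, -0.1, -1.0]
finger_gap: 0.0206
grip_force: 59.9
```

```bash
python3 -m handwheel '[-1,0,-0.2,-0.1,0,0,0, -1,0,0,-0.1,0,0,0, -1,0,0,0,0,0,0]'
python3 -m handwheel '[-1,0,0,-0.2,0,0,0, -1,0,0,0,0,0,0]'
```

```text
time_s: 19.32
ee_pos: [0.5435, 0.2825, 0.2086]
tool_rot: [3.141, 0.0, 0.186]
contact_force: [0.2, -0.2, -1.1]
finger_gap: 0.0209
grip_force: 59.9
time_s: 19.58
ee_pos: [0.5437, 0.2826, 0.2081]
tool_rot: [-3.141, 0.0, 0.186]
contact_force: [-1.9, -0.7, 9.2]
finger_gap: 0.0208
grip_force: 61.3
```

```bash
python3 -m handwheel '[1,0,0,0,0,0,0, 1,0,0,0,0,0,0, 1,0,0,0,0,0,0, 1,0,0,2,0,0,0, 1,0,0,4.5,0,0,0]'
python3 -m handwheel '[1,0,0,4.5,0,0,0, 1,0,-5,0,0,0,0, 1,0.4,-5.5,0,0,0,0, 1,0.4,-5.5,0,0,0,0, 1,0.4,-5.5,0,0,0,0]'
python3 -m handwheel '[1,0.4,-5.5,0,0,0,0, 1,0.4,-5.5,0,0,0,0, 1,0.4,-5.5,0,0,0,0, 1,0.4,-5.5,0,0,0,0, 1,0.5,-5.4,0,0,0,0]'
python3 -m handwheel '[1,0,0,0,0,0,0, 1,0,0,0,0,0,0]'
python3 w.py w6; python3 m.py w6 B .038
python3 - <<'E'
from h import *
im=capture('top'); cv2.imwrite('pics/top4.png',im[:,:,::-1])
a=cv2.resize(im[150:270,180:300,::-1],(400,400),interpolation=2); b=cv2.resize(cv2.imread('pics/w6.png'),(400,250))
cv2.imwrite('pics/c6.png',np.hstack([a,cv2.copyMakeBorder(b,0,150,0,0,0)]))
E
```

```text
time_s: 20.2
ee_pos: [0.543, 0.2823, 0.2716]
tool_rot: [3.14, 0.004, 0.186]
contact_force: [0.4, 1.6, -0.2]
finger_gap: 0.0857
grip_force: 0.0
time_s: 20.82
ee_pos: [0.5557, 0.0659, 0.3182]
tool_rot: [3.142, -0.002, 0.186]
contact_force: [0.8, 0.0, -1.1]
finger_gap: 0.0851
grip_force: 0.0
time_s: 21.45
ee_pos: [0.5766, -0.2084, 0.3182]
tool_rot: [3.141, -0.001, 0.186]
contact_force: [0.6, -0.6, 0.2]
finger_gap: 0.0855
grip_force: 0.0
time_s: 21.7
ee_pos: [0.5765, -0.2063, 0.3175]
tool_rot: [-3.141, -0.001, 0.185]
contact_force: [0.5, 0.9, -0.5]
finger_gap: 0.0853
grip_force: 0.0
[ 0.5767 -0.2051  0.3173] [-3.141e+00 -1.000e-03  1.870e-01]
[323. 185.] 1024 z 0.038 ell [ 582.3 -210.1] [51.7 57.2] rect [ 582.7 -209.7] [56.9 52.4] 10.8 circ [ 582.7 -209.5] 28.9
```

View pics/c6.png

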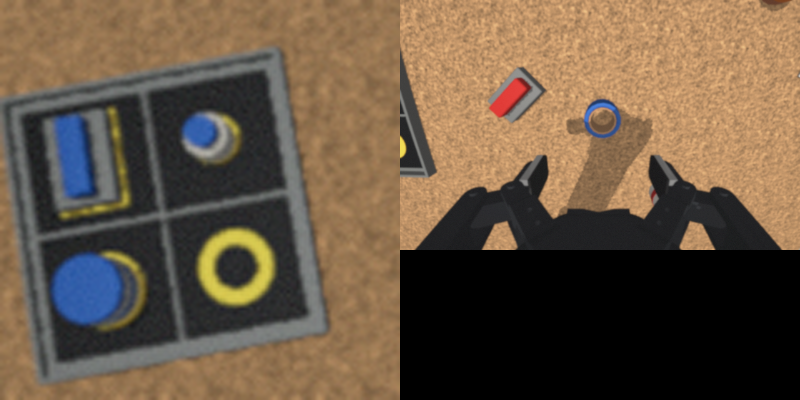

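The caddy shows the sander inside the rectangle, and the jar and bottle on their discs. The tape is under the gripper, at wrist pixel (323,190).

```bash
python3 -m handwheel '[1,0.2,-0.3,-5,0,0,0, 1,0,0,-5,0,0,0, 1,0,0,-3.8,0,0,0, 1,0,0,0,0,0,0, -1,0,0,0,0,0,0]' 50
python3 -m handwheel '[-1,0,0,0,0,0,0, -1,0,0,0,0,0,0, -1,0,0,0,0,0,0, -1,0,0,0,0,0,0]'
python3 - <<'E'
from h import *
c=cam('top'); h=cv2.cvtColor(cv2.imread('pics/top4.png'),cv2.COLOR_BGR2HSV)
k,l,st,ce=cv2.connectedComponentsWithStats(cv2.inRange(h,(100,120,60),(125,255,255)))
for i in range(1,k):
    if 30<st[i,4]<450 and ce[i][0]<300:
        ct=max(cv2.findContours((l==i).astype(np.uint8),0,1)[0],key=len)
        for z in(.072,.070,.054):
            r=cv2.minAreaRect((ray(c,ct.reshape(-1,2),z)[:,:2]*1000).astype(np.float32)); print(ce[i].round(1),st[i,4],z,ray(c,ce[i],z)[0].round(4),np.round(r[0],1),np.round(r[1],1),round(r[2],1))
E
```

```text
time_s: 22.42
ee_pos: [0.5794, -0.2086, 0.1799]
tool_rot: [3.141, -0.002, 0.187]
contact_force: [0.9, 0.1, 0.3]
finger_gap: 0.0697
grip_force: 0.0
time_s: 22.92
ee_pos: [0.5797, -0.2094, 0.1813]
tool_rot: [3.14, -0.004, 0.186]
contact_force: [-1.5, 1.2, 6.4]
finger_gap: 0.055
grip_force: 53.1
[202.1 196.5] 219 0.072 [0.5417 0.2762 0.072 ] [542.8 276.4] [65.6 23.4] 10.1
[202.1 196.5] 219 0.07 [0.542  0.2767 0.07  ] [543.1 277. ] [65.7 23.4] 10.1
[202.1 196.5] 219 0.054 [0.544  0.2813 0.054 ] [545.1 281.6] [66.7 23.7] 10.1
[239.3 188.8] 75 0.072 [0.5615 0.1806 0.072 ] [561.7 180.7] [25.9 19.8] 45.7
[239.3 188.8] 75 0.07 [0.5617 0.181  0.07  ] [562.  181.1] [26.  19.9] 45.7
[239.3 188.8] 75 0.054 [0.564  0.1843 0.054 ] [564.3 184.3] [26.3 20.2] 45.7
[205.4 236.2] 380 0.072 [0.4402 0.2641 0.072 ] [440.1 264.4] [53.  53.3] 45.8
[205.4 236.2] 380 0.07 [0.4403 0.2646 0.07  ] [440.2 265. ] [53.1 53.4] 45.8
[205.4 236.2] 380 0.054 [0.4408 0.2691 0.054 ] [440.7 269.4] [53.9 54.2] 45.8
```

```bash
python3 -m handwheel '[-1,0,0,2,0,0,0, -1,0,0,4.5,0,0,0, -1,-1.5,4.6,5,0,0,0, -1,-1.5,4.6,0,0,0,0, -1,-1.5,4.6,0,0,0,0]'
python3 -m handwheel '[-1,-1.5,4.6,0,0,0,0, -1,-1.5,4.6,0,0,0,0, -1,-1.5,4.6,0,0,0,0, -1,-1.5,4.6,0,0,0,0, -1,-1.4,4.7,0,0,0,0]'
python3 -m handwheel '[-1,0,0,0,0,0,0, -1,0,0,0,0,0,0]'; python3 w.py w7; python3 m.py w7 B .153
```

```text
time_s: 23.55
ee_pos: [0.5349, -0.0751, 0.2911]
tool_rot: [3.141, -0.004, 0.185]
contact_force: [-0.3, 1.4, -0.5]
finger_gap: 0.0553
grip_force: 53.2
time_s: 24.18
ee_pos: [0.4606, 0.1561, 0.2902]
tool_rot: [-3.141, -0.002, 0.185]
contact_force: [1.2, 0.2, -0.7]
finger_gap: 0.0554
grip_force: 53.2
time_s: 24.42
ee_pos: [0.4612, 0.1547, 0.2896]
tool_rot: [-3.142, -0.001, 0.186]
contact_force: [-0.2, -0.8, -0.7]
finger_gap: 0.0553
grip_force: 53.2
[0.4614 0.1538 0.2895] [ 3.141e+00 -1.000e-03  1.840e-01]
[163.  68.] 3843 z 0.153 ell [539.7 223.5] [15.7 38.8] rect [540.1 223.5] [32.4 14.4] 10.4 circ [540.2 223.5] 17.1
[308.  69.] 1161 z 0.153 ell [549.3 173. ] [12.4 13. ] rect [549.3 173. ] [12.9 12.7] 53.9 circ [549.3 172.9] 6.7
[211. 191.] 199 z 0.153 ell [462.8 238.3] [ 46.  103.2] rect [497.7 204. ] [21.   6.7] 45.7 circ [495.3 206.3] 10.5
[171. 220.] 4175 z 0.153 ell [482.3 218.9] [29.6 32.9] rect [482.2 218.7] [30.9 32. ] 89.2 circ [482.  218.4] 16.8
[317. 253.] 5652 z 0.153 ell [470.5 155. ] [50.4 61.4] rect [470.7 153.5] [52.  59.9] 77.9 circ [471.5 155.6] 31.0
```

View pics/w7.png

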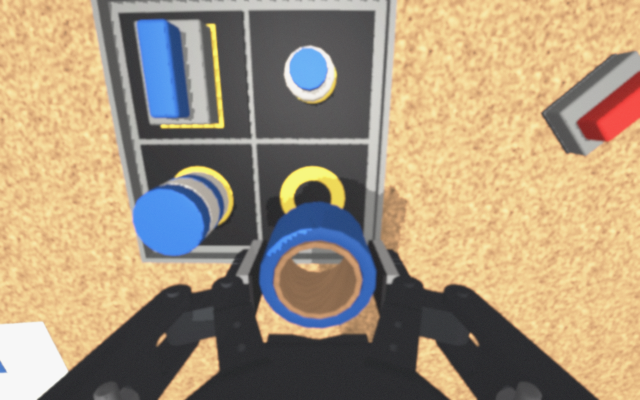

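The tape is level in the gripper, with its top hole centred at about (318,279), and the ring tile is just ahead of it at (313,197).

```bash
python3 - <<'E'
from h import *
c=cam('wrist'); s=state(); p=np.array(s['ee_pos']); y=s['tool_rot'][2]
for px in [(318,241),(318,319),(274,279),(361,279),(318,326)]:
    q=(ray(c,px,p[2]-.1813+.038)[0]-p)[:2]; print(px,(q@[np.cos(y),np.sin(y)]).round(4),(q@[np.sin(y),-np.cos(y)]).round(4))
E
python3 m.py w7 Y .010
```

```text
(318, 241) 0.0202 0.0009
(318, 319) -0.0224 0.0009
(274, 279) 0.0005 -0.0198
(361, 279) 0.0006 0.0211
(318, 326) -0.0267 0.0009
[209.  89.] 877 z 0.01 ell [497.7 231.9] [53.2 64. ] rect [542.6 279.6] [81.7 57. ] 10.2 circ [542.5 280.4] 48.9
[214. 185.] 504 z 0.01 ell [437.8 262.1] [59.4 62.6] rect [449.3 251.8] [61.7 35.3] 47.6 circ [439.7 260.6] 30.9
[311. 186.] 1507 z 0.01 ell [463.  158.8] [49.1 58.3] rect [467.7 160.2] [42.4 62. ] 15.9 circ [458.6 157.7] 31.0
```

```bash
python3 -m handwheel '[-1,-0.1,0.5,-1,0,0,0, -1,0,0,-4.5,0,0,0, -1,0,0,-3,0,0,0, -1,0,0,-1,0,0,0, -1,0,0,0,0,0,0]'
python3 -m handwheel '[-1,0,0,0,0,0,0, -1,0,0,-0.2,0,0,0, -1,0,0,0,0,0,0]'
```

```text
time_s: 25.1
ee_pos: [0.4603, 0.1593, 0.1931]
tool_rot: [3.141, 0.001, 0.184]
contact_force: [-0.8, -0.3, -1.1]
finger_gap: 0.0551
grip_force: 53.3
time_s: 25.48
ee_pos: [0.4603, 0.1601, 0.1922]
tool_rot: [-3.141, -0.001, 0.186]
contact_force: [0.8, 0.4, -1.0]
finger_gap: 0.0554
grip_force: 53.3
```

```bash
python3 -m handwheel '[-1,0,0,-0.2,0,0,0, -1,0,0,0,0,0,0]'
python3 -m handwheel '[-1,0,0,-0.1,0,0,0, -1,0,0,0,0,0,0]'
```

```text
time_s: 25.72
ee_pos: [0.4603, 0.16, 0.1902]
tool_rot: [-3.141, -0.001, 0.186]
contact_force: [-0.4, 0.3, 5.2]
finger_gap: 0.055
grip_force: 53.8
time_s: 25.98
ee_pos: [0.4602, 0.16, 0.1901]
tool_rot: [-3.141, -0.001, 0.186]
contact_force: [-2.5, -0.0, 16.6]
finger_gap: 0.0552
grip_force: 54.8
```

Now I release, rise, and move back so that the wrist camera sees the tray from above.

```bash
python3 -m handwheel '[1,0,0,0,0,0,0, 1,0,0,0,0,0,0, 1,0,0,0,0,0,0, 1,0,0,2,0,0,0, 1,0,0,4.5,0,0,0]'
python3 -m handwheel '[1,0,0,5,0,0,0, 1,-0.5,2,5,0,0,0, 1,-0.5,2,5,0,0,0, 1,-1,2,3,0,0,0, 1,0,0,0,0,0,0]'
python3 -m handwheel '[1,0,0,0,0,0,0, 1,0,0,0,0,0,0]'
python3 w.py w8; python3 m.py w8 Y .010; python3 m.py w8 B .072 .054 .048
```

```text
time_s: 26.6
ee_pos: [0.4596, 0.1597, 0.2527]
tool_rot: [3.141, 0.005, 0.186]
contact_force: [0.4, -0.1, -0.6]
finger_gap: 0.0855
grip_force: 0.0
time_s: 27.22
ee_pos: [0.44, 0.2218, 0.4357]
tool_rot: [-3.139, -0.005, 0.19]
contact_force: [0.6, -0.6, -0.1]
finger_gap: 0.0855
grip_force: 0.0
time_s: 27.48
ee_pos: [0.44, 0.2188, 0.4321]
tool_rot: [3.14, 0.003, 0.184]
contact_force: [-0.1, 0.1, -0.6]
finger_gap: 0.0855
grip_force: 0.0
[0.4401 0.2189 0.4322] [3.14e+00 3.00e-03 1.84e-01]
[297.  91.] 348 z 0.01 ell [503.3 240.7] [45.1 47.7] rect [534.1 261.2] [47.3 96.9] 67.1 circ [542.4 280.9] 48.4
[293. 148.] 211 z 0.01 ell [435.5 263.5] [61.4 66.2] rect [454.5 256.5] [61.4 29.5] 70.4 circ [443.  260.6] 30.8
[280.  76.] 1064 z 0.072 ell [541.1 278.5] [21.5 73.3] rect [541.1 278.5] [58.5 20.4] 10.9 circ [541.1 278.9] 30.2
[280.  76.] 1064 z 0.054 ell [542.6 281.1] [22.7 77.3] rect [542.5 281. ] [61.7 21.6] 10.9 circ [542.5 281.5] 31.9
[280.  76.] 1064 z 0.048 ell [543.1 281.9] [23.1 78.7] rect [543.  281.8] [62.8 21.9] 10.9 circ [543.  282.3] 32.4
[371.  77.] 387 z 0.072 ell [559.7 179.6]
[... 628 characters left out ...]
60.5] 29.7
[281. 169.] 1574 z 0.072 ell [438.7 262. ] [53.  53.6] rect [438.6 262.1] [52.6 53.3] 10.5 circ [438.7 261.8] 27.7
[281. 169.] 1574 z 0.054 ell [434.6 263.6] [55.9 56.5] rect [434.5 263.7] [55.5 56.2] 10.5 circ [434.5 263.4] 29.2
[281. 169.] 1574 z 0.048 ell [433.2 264.2] [56.9 57.5] rect [433.1 264.3] [56.5 57.2] 10.5 circ [433.1 263.9] 29.7
[ 95. 288.] 1016 z 0.072 ell [222.2 497.2] [39.5 84.9] rect [222.2 497.4] [36.3 69.4] 17.1 circ [221.7 497. ] 38.2
[ 95. 288.] 1016 z 0.054 ell [206.3 511.6] [41.7 89.6] rect [206.2 511.9] [38.3 73.2] 17.1 circ [205.7 511.4] 40.3
[ 95. 288.] 1016 z 0.048 ell [201.  516.4] [42.4 91.1] rect [200.9 516.7] [39.  74.4] 17.1 circ [200.4 516.2] 41.0
```

View pics/w8.png

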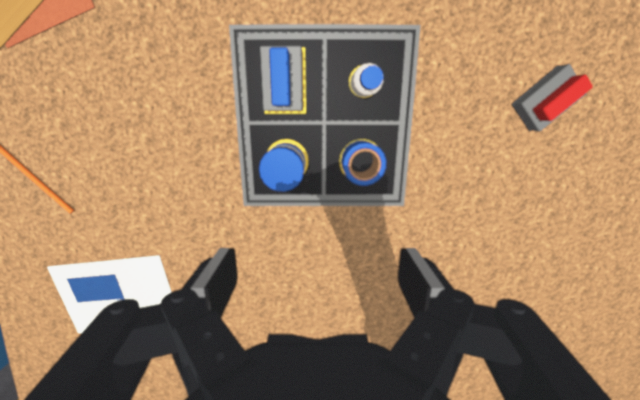

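All four pieces sit on their outlines: sander at (283,80), bottle (367,78), jar (282,168), tape (363,163). The measured offsets are about 2 mm or less.

```bash
python3 -c "from plant import job; print(job.job_done())"
```

```text
the job is handed in; nothing more can be done
None
```

I put the blue jar, bottle, sander and tape into the caddy in that order, each within about 2 mm of its outline's centre by the camera checks, left the red jar and sander untouched, and handed the job in at about 28 s; no verdict came back.

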